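# Line up the counter things by height

### The arm

A 6-joint arm with a two-finger parallel gripper is mounted at the origin on a cart in front of the work surface, level with it; the furniture and walls round the work are solid. World frame = base frame: x ahead of the robot, y to its left, z up, the work surface at z = 0. Lengths are in m, angles in rad, forces in N, time in s.
With the tool pointing down it reaches from about 0.3 to 0.875 m from the base axis. Payload 6.4 kg.
Tool frame: the origin (TCP) lies on the mounting face of the last link; the fingertips stand 173 mm ahead of it and the grasp point (between the pads) lies 155 mm ahead of it; z points along the fingers, y is the line along which they close (so a half turn about z gives the same grasp; the last joint's range is limited). The gripper opens to 85 mm and grips with 20 to 120 N. Pads are 22 mm wide; open, the fingers measure 114 mm over their backs; the gripper's body (76 mm by 85 mm) begins 54 mm behind the grasp point. The pads swing forward as they close: fully open they stand 13 mm farther back than shut.
Start: joints at [-1.549, 0.181, 1.607, -0, 1.354, -0.206], TCP at [0.13, -0.56, 0.405] pointing down, gripper open.
Joint ranges: [-2.99, 2.99], [-0.89, 2.07], [0.3, 2.58], [-1.14, 4.28], [0, 2.63], [-3.12, 3.12]. Speed limits (rad/s): [2.57, 2.57, 3.01, 3.14, 3.14, 3.14].

### API

Orientations are given as [roll, pitch, yaw] about the fixed x, y, z axes, in that order (R = Rz(yaw) Ry(pitch) Rx(roll)).
In Python, from rig import ctrl gives the robot as it stands. The module is installed in compiled form; this text tells all that it offers.
- The arm moves only by the tool drive_tool, never from a script. Its argument "increments" is one flat list of numbers, 5 for each row, row after row: the shift along the world's x, y, z each as a share of 0.3 m, from -1 to 1, then the turn about the world's z as a share of 120 degrees, from -1 to 1, then the opening, from 0 (shut) to 1 (fully open). In form: [dx, dy, dz, spin, claw, dx, dy, dz, spin, claw, ...]. A call has exactly 8 rows; each row is the pose to reach, as a shift and turn from the pose commanded when the call began; what a row does not reach only later rows make up. A row lasts 1/12 s, in which the tool goes at most 41.7 mm and 7.16 degrees, less where a joint would pass 70% of its speed; a pose out of reach is approached as far as the arm can. A call with a number of a shift or a turn outside -1 to 1 is refused whole. A call with a gripper value outside its range is refused whole. The fingers move at their own pace and stop on an object; "force" is the grip in N (left out, the last holds). Time passes only in rows, so rows that repeat a pose let the fingers close, or fill a call up. It gives the time, the measured TCP pose, the force, the opening and the grip force at its end, in the units of the state.
- ctrl.observe(): the state, without advancing time (a new reading comes with each control period).
- ctrl.capture(name): name is "scene" or "top" or "wrist"; returns a dict with "pixels" (420x560x3 uint8, blue, green, red), "fx", "fy", "cx", "cy" (pixels), "camera_from_world" (4x4, takes a point from world to camera coordinates). Camera axes: x right, y up, looking along -z (the intrinsics and any distortion apply to the point x, -y, -z); pixel columns grow to the right and rows downward; lengths in m; the calibration is good to about 2 mm. A picture is of the moment at which its call begins. There is no depth.
- ctrl.close_job(): hands the job in; it is judged then, once.
The state is a dict: "t": time; "q": joint angles; "dq": joint speeds; "joint_efforts": joint torques, N m; "tcp_pos": TCP position; "tool_rot": TCP orientation; "wrist_force": force on the tool from outside, world axes, zero at the start; "wrist_torque": the same for the moment, N m; "width": finger opening in m; "finger_force": force on a finger pad.
Only numpy, scipy, OpenCV 4.12 (cv2) and the standard library are available. Lean on these libraries where they do the work, as an engineer would, in place of code of your own. Each camera call takes 0.05 s, during which the arm holds its last target. There are 200 camera calls.

### The job

Stand the pepper mill, the spice jar, the kitchen timer and the tea light upright on the four cork coasters, one in the middle of each, in order of height: the tallest on the coaster next to the mug, stepping down to the lowest at the far end of the row. Leave the mug where it stands.

Things in the scene. Friction and masses are not known exactly. Their poses are not given: they have to be found in the camera images.
- mill: Loose, upright at the start; origin at the centre of its underside, z up. Dark turned-wood pepper mill, the tallest of the four things: 58 mm across at its foot, 170 mm high. Solid and convex up to the neck at 122 mm, then a round head (49 mm across from 123 to 159 mm), best gripped here at about 140 mm, and a small finial. About 180 g.
- spice_jar: Loose, upright at the start; origin at the centre of its underside, z up. Spice jar of glass with a paper label and a screw cap (fixed shut), 45 mm across, 109 mm high, second tallest. Grip the round body (45 mm) at about 60 to 80 mm. About 110 g.
- timer: Loose, upright at the start; origin at the centre of its underside, z up. Round kitchen timer, 62 mm across, 53 mm high, third tallest. White round base 60 mm across up to 24 mm (grip it here), low dial above it (58 mm across up to 42 mm) with a raised grip bar 8 mm wide and 44 mm long, lying along its x, from 38 to 53 mm. Nothing turns. About 90 g.
- candle: Loose, upright at the start; origin at the centre of its underside, z up. Tea light candle in a plain metal cup, 38 mm across, 15 mm high, the lowest of the four; grip it across the cup with the fingertips. About 15 g.
- mug: White mug with dark spots, loose, body 82 mm across, 91 mm high, standing on the board beyond one end of the row, about 105 mm from the end coaster. Origin under it, 17 mm from the axis of its round body towards the handle (its -y), which points to the back of the board. A tin (70 mm across, 107 mm high, not part of the job) stands likewise at the other end.
- board: Low dark wooden board, fixed, 110 mm deep (its x), 602 mm long (its y), 12 mm thick; origin at the centre of its underside. Four cork coasters lie in a row along its y axis; mug and tin stand at its ends.
- coaster_1: One of four alike round cork coasters lying in a row on the board, fixed, 80 mm across, 4 mm thick; origin at the centre of its underside, so its top is 4 mm above the origin, 16 mm above the table. Neighbouring centres are about 100 mm apart. The numbers in the names say nothing about the order along the row.
- coaster_2: One of four alike round cork coasters lying in a row on the board, fixed, 80 mm across, 4 mm thick; origin at the centre of its underside, so its top is 4 mm above the origin, 16 mm above the table. Neighbouring centres are about 100 mm apart. The numbers in the names say nothing about the order along the row.
- coaster_3: One of four alike round cork coasters lying in a row on the board, fixed, 80 mm across, 4 mm thick; origin at the centre of its underside, so its top is 4 mm above the origin, 16 mm above the table. Neighbouring centres are about 100 mm apart. The numbers in the names say nothing about the order along the row.
- coaster_4: One of four alike round cork coasters lying in a row on the board, fixed, 80 mm across, 4 mm thick; origin at the centre of its underside, so its top is 4 mm above the origin, 16 mm above the table. Neighbouring centres are about 100 mm apart. The numbers in the names say nothing about the order along the row.
Mind the look-alikes: they are no part of the job. What is shaped like the timer but pink is not meant.

How it is judged:
By the outcome, as a careful person would: the job done as asked, in the order asked, and still so for the second after the job is handed in, with the robot touching nothing.
It also fails if it takes over 104 s, if anything falls off the work surface, if the arm or the gripper's body presses on something with over 40 N, if the wrist force passes 120 N, or if a joint passes its speed limit or range.

## Working session

There is one attempt and no reset: what is moved stays moved. The work goes in short steps, Python scripts to look and compute and a tool call to move; the robot and the scene stay as the last step left them, time stands still between calls to the robot, and variables do not carry over. Pictures are saved under pics/ and viewed, at most 14 in all, crops included, and the job is handed in when it is done.

Besides the shell and the picture viewer there is one more tool, called after "Request:" as name(argument=value, ...) on one line, values as JSON. drive_tool: Moves the arm, as the interface text tells. Shift numbers are shares of 0.3 m and turn numbers shares of 120 degrees, none past 1 either way. Its arguments: {"type":"object","properties":{"increments":{"type":"array","items":{"type":"number"}},"force":{"type":"number"}},"required":["increments"]}

```bash
mkdir -p pics; cat > h.py <<'E'
import numpy as np, cv2
from rig import ctrl
def snap(n,f=None):
    c=ctrl.capture(n)
    if f: cv2.imwrite('pics/'+f,c['pixels'])
    return c
def ray(c,u,v,z):
    T=np.array(c['camera_from_world']);R=T[:3,:3];o=-R.T@T[:3,3]
    d=R.T@np.array([(u-c['cx'])/c['fx'],-(v-c['cy'])/c['fy'],-1.])
    return (o+d*(z-o[2])/d[2])[:2]
E
python3 - <<'E'
from h import *
for n in('scene','top'):
    c=snap(n,n+'0.png'); print(n,{k:v for k,v in c.items() if k!='pixels'})
print(ctrl.observe())
E
```

```text
scene {'fx': 481.7298007347144, 'fy': 481.7298007347144, 'cx': 283.33092447190705, 'cy': 212.2751519943663, 'camera_from_world': array([[-0.80424219, -0.59429583, -0.00264017,  0.39776107],
       [ 0.24788144, -0.33948128,  0.9073628 , -0.15984969],
       [-0.54013821,  0.729085  ,  0.42034008, -0.96962994],
       [ 0.        ,  0.        ,  0.        ,  1.        ]])}
top {'fx': 441.1853350617805, 'fy': 441.1853350617805, 'cx': 277.1409800323368, 'cy': 207.73983957419918, 'camera_from_world': array([[ 0.00888648, -0.99993665,  0.00690819,  0.00784363],
       [ 0.98394648,  0.00997539,  0.17818479, -0.50583537],
       [-0.17824241,  0.00521385,  0.98397279, -1.00041285],
       [ 0.        ,  0.        ,  0.        ,  1.        ]])}
{'t': 0.1, 'q': array([-1.54931607e+00,  1.81504594e-01,  1.60790395e+00, -1.69769047e-05,
        1.35382414e+00, -2.06282159e-01]), 'dq': array([ 7.04799286e-05, -2.67076686e-03, -3.68777337e-03,  2.73233863e-04,
       -4.42469450e-04,  9.38046837e-04]), 'joint_efforts': array([ 3.38585887e-04, -4.45873976e+01, -3.52238452e+01, -3.56224336e-04,
        4.18747179e-03,  2.60683362e-05]), 'tcp_pos': array([ 0.12985368, -0.55991255,  0.4038547 ]), 'tool_rot': array([-3.13998400e+00, -3.19692090e-04,  2.27765827e-01]), 'wrist_force': array([ 0.55439531,  1.27681892, -0.60980287]), 'wrist_torque': array([-0.01373136,  0.01328873, -0.03093876]), 'finger_force': 0.0, 'width': 0.08548932211780283}
```

View pics/scene0.png

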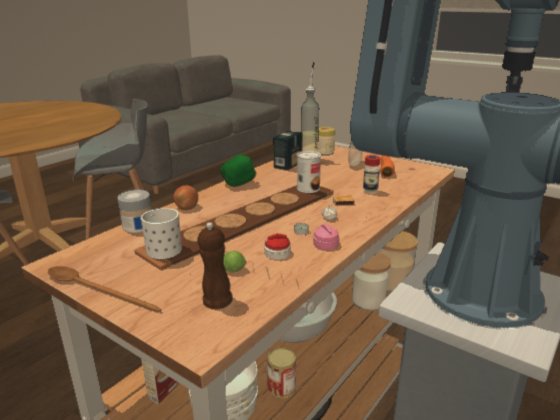

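View pics/top0.png

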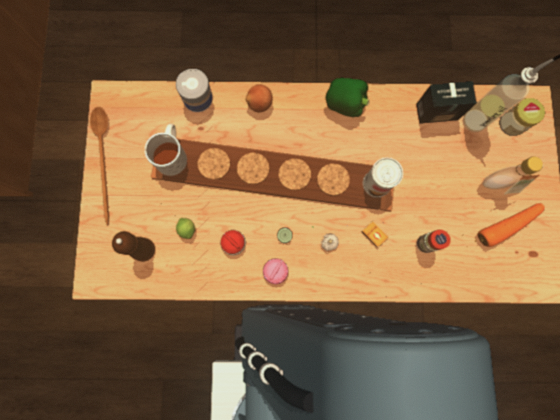

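The mug is at the left (150–180,155), the tin at the right (383,178), and the coasters are at about (214,163), (253,168), (294,174) and (334,179). The mill's foot is near (145,250), the red timer at (232,242), the candle probably at (285,235), and the jar at (430,242). The pink decoy is at (275,271). I'll enlarge the view to check these.

```bash
python3 - <<'E'
from h import *
t=cv2.imread('pics/top0.png');s=cv2.imread('pics/scene0.png')
a=cv2.resize(t[205:290,100:300],None,fx=4,fy=4,interpolation=cv2.INTER_CUBIC)
b=cv2.resize(s[150:270,250:400],None,fx=2,fy=2,interpolation=cv2.INTER_CUBIC)
d=cv2.resize(t[205:285,400:500],None,fx=3,fy=3,interpolation=cv2.INTER_CUBIC)
o=np.zeros((585,800,3),np.uint8);o[:340]=a;o[342:582,:300]=b;o[342:582,310:610]=d
cv2.imwrite('pics/z1.png',o)
c=snap('top')
hsv=cv2.cvtColor(c['pixels'],cv2.COLOR_BGR2HSV)
# coasters: brighter cork in dark board
P=[]
for u,v in((214,163),(253,168),(294,174),(334,179)):
    m=np.zeros((420,560),np.uint8);cv2.circle(m,(u,v),22,255,-1)
    m&=((hsv[...,2]>130)*255).astype(np.uint8)
    m=cv2.morphologyEx(m,cv2.MORPH_CLOSE,np.ones((5,5),np.uint8))
    k=max(cv2.findContours(m,0,2)[0],key=cv2.contourArea)
    e=cv2.fitEllipse(cv2.convexHull(k));p=ray(c,*e[0],.016);P.append(p);print(np.round(e[0],1),np.round(e[1],1),p.round(4))
P=np.array(P);print(np.diff(P,axis=0),np.linalg.norm(np.diff(P,axis=0),axis=1))
i=np.arange(4);f=[np.polyfit(i,P[:,k],1) for k in(0,1)];print(np.c_[np.polyval(f[0],i),np.polyval(f[1],i)].round(4))
E
```

```text
[214.  159.6] [37.4 40.9] [0.631  0.1706]
[252.  164.4] [36.8 38. ] [0.6197 0.0759]
[295.3 171. ] [37.5 38. ] [ 0.604  -0.0317]
[334.3 175.9] [37.3 42.9] [ 0.5924 -0.1282]
[[-0.0112303  -0.09468535]
 [-0.01575253 -0.10760816]
 [-0.01158564 -0.09646957]] [0.09534902 0.10875503 0.09716277]
[[ 0.6315  0.1722]
 [ 0.6183  0.0718]
 [ 0.6052 -0.0286]
 [ 0.592  -0.129 ]]
```

View pics/z1.png

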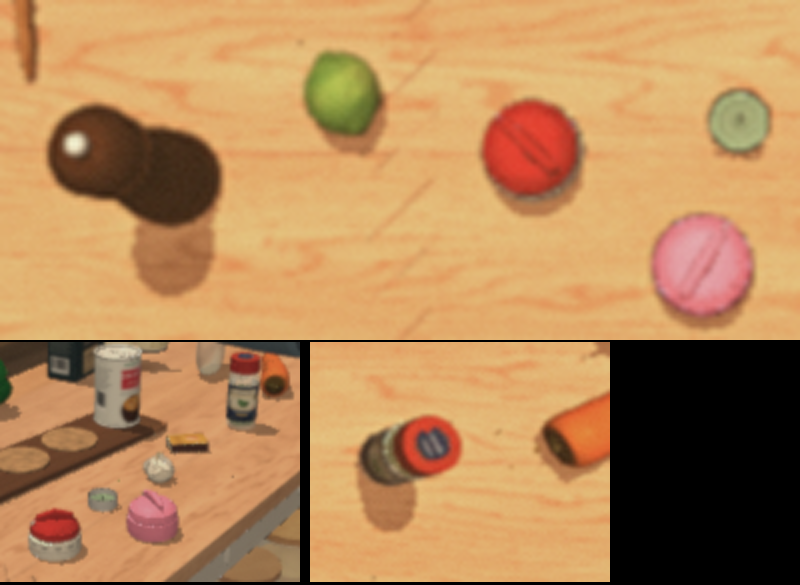

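The red timer has a white base, and the candle is the small metal cup. The pink one is the decoy. Next I'll measure each of them by contour.

```bash
cat >> h.py <<'E'
def blob(mask,u,v):
    n,l,st,ce=cv2.connectedComponentsWithStats(mask.astype(np.uint8))
    k=l[v,u]
    if k==0: return None
    c=max(cv2.findContours((l==k).astype(np.uint8),0,1)[0],key=cv2.contourArea)
    return cv2.fitEllipse(cv2.convexHull(c)),st[k]
E
python3 - <<'E'
from h import *
c=snap('top');I=c['pixels'];hsv=cv2.cvtColor(I,cv2.COLOR_BGR2HSV);H,S,V=[hsv[...,k].astype(int) for k in range(3)]
for th in(110,125,140):
  m=cv2.morphologyEx((V>th).astype(np.uint8),cv2.MORPH_CLOSE,np.ones((3,3)))
  P=[]
  for u,v in((214,163),(253,168),(294,174),(334,179)):
    r=blob(m,u,v)
    if r: p=ray(c,*r[0][0],.016);P.append(p);print(th,np.round(r[0][:2],1).tolist(),p.round(4),r[1][4])
  if len(P)==4:
    P=np.array(P);i=np.arange(4);f=[np.polyfit(i,P[:,k],1) for k in(0,1)];print(np.c_[np.polyval(f[0],i),np.polyval(f[1],i)].round(4).tolist())
def rep(n,r,z):
    print(n,r and (np.round(r[0][:2],1).tolist(),r[1].tolist(),ray(c,*r[0][0],z).round(4)))
rep('timer',blob((S>190)&((H<6)|(H>172)),232,242),.041)
rep('cap',blob((S>150)&((H<8)|(H>172)),443,240),.108)
rep('candle',blob((H>25)&(H<80)&(S<140),285,235),.015)
r=blob((V<95),143,250);rep('mill',r,.0)
r=blob((V<95)&(V<95),160-20,250)
m=(V<110).astype(np.uint8)[225:275,100:170]
print('finial',ray(c,118.5,241,.17), 'foot',ray(c,143,248.8,.004))
s=snap('scene')
T=np.array(s['camera_from_world'])
E
```

```text
110 [[316.5, 185.9], [285.1, 662.2]] [ 0.5668 -0.0839] 99487
110 [[316.5, 185.9], [285.1, 662.2]] [ 0.5668 -0.0839] 99487
110 [[316.5, 185.9], [285.1, 662.2]] [ 0.5668 -0.0839] 99487
110 [[316.5, 185.9], [285.1, 662.2]] [ 0.5668 -0.0839] 99487
[[0.5668, -0.0839], [0.5668, -0.0839], [0.5668, -0.0839], [0.5668, -0.0839]]
125 [[315.5, 184.7], [275.7, 686.6]] [ 0.5697 -0.0815] 95745
125 [[315.5, 184.7], [275.7, 686.6]] [ 0.5697 -0.0815] 95745
125 [[315.5, 184.7], [275.7, 686.6]] [ 0.5697 -0.0815] 95745
125 [[315.5, 184.7], [275.7, 686.6]] [ 0.5697 -0.0815] 95745
[[0.5697, -0.0815], [0.5697, -0.0815], [0.5697, -0.0815], [0.5697, -0.0815]]
140 [[316.6, 186.4], [283.4, 655.8]] [ 0.5654 -0.0842] 92581
140 [[316.6, 186.4], [283.4, 655.8]] [ 0.5654 -0.0842] 92581
140 [[316.6, 186.4], [283.4, 655.8]] [ 0.5654 -0.0842] 92581
140 [[316.6, 186.4], [283.4, 655.8]] [ 0.5654 -0.0842] 92581
[[0.5654, -0.0842], [0.5654, -0.0842], [0.5654, -0.0842], [0.5654, -0.0842]]
timer ([[232.0, 241.6], [21.3, 22.0]], [221, 231, 23, 22, 371], array([0.4248, 0.1177]))
cap None
candle ([[284.3, 235.0], [13.9, 14.1]], [278, 228, 14, 15, 163], array([ 0.4446, -0.0055]))
mill ([[133.2, 246.1], [26.8, 42.9]], [113, 232, 42, 29, 672], array([0.4157, 0.3616]))
finial [0.41057103 0.33794753] foot [0.40897389 0.33613359]
```

```bash
python3 - <<'E'
from h import *
c=snap('top');I=c['pixels'];hsv=cv2.cvtColor(I,cv2.COLOR_BGR2HSV);H,S,V=[hsv[...,k].astype(int) for k in range(3)]
print('V col through coaster2',V[135:200,253].tolist());print('row',V[168,225:280].tolist())
P=[]
for u,v in((214,163),(253,168),(294,174),(334,179)):
  q=np.array([u,v],float)
  for _ in range(6):
    m=np.zeros(V.shape,np.uint8);cv2.circle(m,tuple(np.round(q*16).astype(int).tolist()),int(19.5*16),1,-1,shift=4)
    m&=(V>115).astype(np.uint8)
    m=cv2.morphologyEx(m,cv2.MORPH_OPEN,np.ones((3,3)))
    n,l,st,ce=cv2.connectedComponentsWithStats(m);k=1+st[1:,4].argmax();q=ce[k]
  p=ray(c,*q,.016);P.append(p);print(q.round(1),st[k].tolist(),p.round(4))
P=np.array(P);i=np.arange(4);f=[np.polyfit(i,P[:,k],1) for k in(0,1)];print(f,np.c_[np.polyval(f[0],i),np.polyval(f[1],i)].round(4).tolist())
r=(S>150)&((H<8)|(H>172));r[:, :425]=0;r[:,452:]=0;r[:225]=0;r[258:]=0
k=cv2.findNonZero(r.astype(np.uint8));e=cv2.minEnclosingCircle(k);print('cap',e,ray(c,*e[0],.105))
d=(V<95)&(S<400);d[:225]=0;d[275:]=0;d[:,:100]=0;d[:,175:]=0
for y in range(230,265,2): print(y,np.nonzero(d[y])[0][[0,-1]]if d[y].any() else '')
E
```

```text
V col through coaster2 [227, 227, 227, 227, 226, 227, 227, 225, 227, 228, 227, 228, 228, 210, 166, 138, 139, 171, 209, 220, 211, 206, 205, 203, 208, 213, 217, 218, 220, 216, 206, 199, 202, 216, 217, 200, 195, 200, 207, 212, 209, 210, 208, 202, 202, 207, 220, 212, 164, 121, 116, 114, 118, 127, 127, 123, 103, 110, 170, 217, 230, 228, 228, 227, 228]
row [211, 209, 212, 185, 131, 117, 123, 120, 122, 121, 122, 139, 185, 220, 220, 214, 217, 219, 219, 221, 224, 217, 209, 212, 218, 214, 202, 202, 216, 225, 228, 222, 212, 201, 195, 202, 209, 212, 208, 205, 203, 205, 212, 201, 152, 120, 121, 119, 119, 123, 124, 122, 121, 128, 161]
[212.5 160.2] [193, 141, 40, 40, 1238] [0.6294 0.1742]
[252.6 164.3] [233, 145, 40, 40, 1241] [0.62   0.0744]
[293.5 172.9] [274, 154, 40, 40, 1227] [ 0.5992 -0.0272]
[334.4 176.1] [315, 157, 40, 39, 1234] [ 0.592  -0.1283]
[array([-0.01328333,  0.63006007]), array([-0.10088614,  0.1745982 ])] [[0.6301, 0.1746], [0.6168, 0.0737], [0.6035, -0.0272], [0.5902, -0.1281]]
cap ((439.0, 239.5), 10.30786418914795) [ 0.42723787 -0.34537524]
230 
232 [121 126]
234 [118 130]
236 [115 134]
238 [114 144]
240 [113 149]
242 [113 151]
244 [113 152]
246 [113 153]
248 [114 153]
250 [115 153]
252 [118 153]
254 [129 152]
256 [132 151]
258 [135 149]
260 [139 145]
262 
264
```

```bash
python3 - <<'E'
from h import *
c=snap('top');I=c['pixels'];hsv=cv2.cvtColor(I,cv2.COLOR_BGR2HSV);V=hsv[...,2].astype(int)
m=((V>170)).astype(np.uint8)
m=cv2.morphologyEx(m,cv2.MORPH_CLOSE,np.ones((3,3)))
P=[]
for u,v in((214,163),(253,168),(294,174),(334,179)):
  r=blob(m,u,v);p=ray(c,*r[0][0],.016);P.append(p);print(np.round(r[0][:2],1).tolist(),r[1].tolist(),p.round(4))
P=np.array(P);i=np.arange(4);f=[np.polyfit(i,P[:,k],1) for k in(0,1)];print(f,np.c_[np.polyval(f[0],i),np.polyval(f[1],i)].round(4).tolist())
print('mill head',ray(c,124.8,243.5,.141),'foot',ray(c,141.8,249,.01))
E
```

```text
[[213.3, 162.9], [30.5, 32.1]] [198, 148, 32, 31, 780] [0.6225 0.1719]
[[252.5, 167.5], [30.7, 32.0]] [237, 152, 32, 31, 773] [0.6117 0.0743]
[[294.3, 173.5], [30.6, 32.2]] [278, 159, 33, 30, 777] [ 0.5976 -0.0292]
[[333.0, 178.6], [30.5, 32.2]] [317, 164, 33, 31, 779] [ 0.5856 -0.1249]
[array([-0.01250257,  0.62308149]), array([-0.09940122,  0.17215673])] [[0.6231, 0.1722], [0.6106, 0.0728], [0.5981, -0.0266], [0.5856, -0.126]]
mill head [0.40832879 0.33453157] foot [0.40796342 0.33720194]
```

Request:
drive_tool(increments=[0.99, 0.72, -0.2, 0.58, 1, 0.99, 0.72, -0.2, 0.58, 1, 0.99, 0.72, -0.2, 0.58, 1, 0.99, 0.72, -0.2, 0.58, 1, 0.99, 0.72, -0.2, 0.58, 1, 0.99, 0.72, -0.2, 0.58, 1, 0.99, 0.72, -0.2, 0.58, 1, 0.99, 0.72, -0.2, 0.58, 1], force=30)

```text
t: 1.02
tcp_pos: [0.3973, -0.3652, 0.3509]
tool_rot: [3.141, 0.0, 1.234]
wrist_force: [0.8, -0.4, 0.5]
width: 0.0853
finger_force: 0.0
```

Request:
drive_tool(increments=[0.06, 0.05, 0, 0.06, 1, 0.06, 0.05, 0, 0.09, 1, 0.06, 0.05, 0, 0.09, 1, 0.06, 0.05, 0, 0.09, 1, 0.06, 0.05, 0, 0.09, 1, 0.06, 0.05, 0, 0.09, 1, 0.06, 0.05, 0, 0.09, 1, 0.06, 0.05, 0, 0.09, 1])

```text
t: 1.68
tcp_pos: [0.4134, -0.3522, 0.351]
tool_rot: [3.142, 0.0, 1.414]
wrist_force: [-0.0, -0.0, -0.2]
width: 0.0854
finger_force: 0.0
```

```bash
python3 - <<'E'
from h import *
c=snap('wrist','w1.png');o=ctrl.observe();print(o['tcp_pos'],o['tool_rot'],c['fx'],c['cx'],c['cy'],c['camera_from_world'])
T=np.array(c['camera_from_world'])
for p in((.427,-.345,.109),):
    q=T@np.array([*p,1]);print(c['cx']+c['fx']*q[0]/-q[2],c['cy']-c['fy']*q[1]/-q[2])
E
```

```text
[ 0.41348553 -0.35214599  0.35103305] [3.14152242e+00 1.08685372e-04 1.41473523e+00] 365.06471389969295 286.45780153191754 210.56882160084265 [[ 9.87770960e-01 -1.55911809e-01  1.97710779e-04 -4.64151282e-01]
 [ 1.48302421e-01  9.39169250e-01 -3.09786235e-01  2.94163153e-01]
 [ 4.81136483e-02  3.06027168e-01  9.50806210e-01 -2.41478925e-01]
 [ 0.00000000e+00  0.00000000e+00  0.00000000e+00  1.00000000e+00]]
305.1930064089072 211.0467890656952
```

View pics/w1.png

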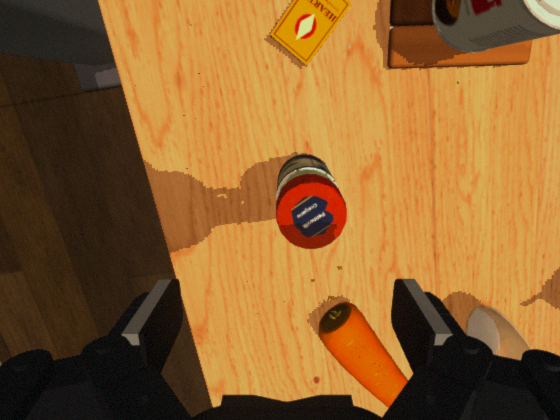

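The cap's circle is centred at about (311,212), directly ahead. I'll refine the positions and work out the offsets.

```bash
cat >> h.py <<'E'
def go(x,y,z,yaw=1.445):
    o=ctrl.observe();d=(np.array([x,y,z])-o['tcp_pos'])/.3
    print('need',d.round(3),round(float(np.degrees(yaw-o['tool_rot'][2])/120),3),'at',o['tcp_pos'].round(4),o['t'])
E
python3 - <<'E'
from h import *
c=snap('wrist');I=c['pixels'];hsv=cv2.cvtColor(I,cv2.COLOR_BGR2HSV);H,S,V=[hsv[...,k].astype(int) for k in range(3)]
r=(S>180)&((H<6)|(H>174));r[:,:260]=0;r[:,360:]=0;r[:160]=0;r[260:]=0
k=cv2.findNonZero(r.astype(np.uint8));e=cv2.fitEllipse(cv2.convexHull(k));print(e,ray(c,*e[0],.108),ray(c,312,213,.109),ray(c,302,172,.0))
p=ray(c,*e[0],.104);go(*p,.225)
E
```

```text
((310.2036437988281, 211.05038452148438), (69.48341369628906, 73.57032012939453), 168.57057189941406) [ 0.4301147  -0.34569898] [ 0.4310128  -0.34677913] [ 0.42967752 -0.34424401]
need [ 0.055  0.017 -0.42 ] 0.014 at [ 0.4136 -0.352   0.351 ] 1.7833
```

Request:
drive_tool(increments=[0.055, 0.023, 0, 0.015, 1, 0.055, 0.023, -0.12, 0.015, 1, 0.055, 0.023, -0.24, 0.015, 1, 0.055, 0.023, -0.36, 0.015, 1, 0.055, 0.023, -0.42, 0.015, 1, 0.055, 0.023, -0.42, 0.015, 1, 0.055, 0.023, -0.42, 0.015, 0.3, 0.055, 0.023, -0.42, 0.015, 0.3])

```text
t: 2.45
tcp_pos: [0.431, -0.3456, 0.2265]
tool_rot: [3.14, 0.002, 1.447]
wrist_force: [0.5, 0.1, 0.6]
width: 0.0639
finger_force: 0.0
```

Request:
drive_tool(increments=[0, 0, 0, 0, 0.3, 0, 0, 0, 0, 0.3, 0, 0, 0, 0, 0.3, 0, 0, 0, 0, 0.3, 0, 0, 0, 0, 0.3, 0, 0, 0, 0, 0.3, 0, 0, 0, 0, 0.3, 0, 0, 0, 0, 0.3])

```text
t: 3.12
tcp_pos: [0.4311, -0.3456, 0.2272]
tool_rot: [3.139, 0.003, 1.448]
wrist_force: [-1.2, 1.3, 6.1]
width: 0.0431
finger_force: 30.1
```

Request:
drive_tool(increments=[0, 0, 0.12, 0, 0.3, 0, 0, 0.25, 0, 0.3, 0, 0.1, 0.35, 0, 0.3, 0.05, 0.22, 0.43, 0, 0.3, 0.1, 0.34, 0.43, 0, 0.3, 0.16, 0.46, 0.43, 0, 0.3, 0.22, 0.58, 0.43, 0, 0.3, 0.3, 0.69, 0.43, 0, 0.3])

```text
t: 3.78
tcp_pos: [0.5203, -0.1355, 0.3551]
tool_rot: [3.14, 0.0, 1.448]
wrist_force: [1.1, 0.3, -1.3]
width: 0.0431
finger_force: 30.8
```

Request:
drive_tool(increments=[0.06, 0.11, 0, 0, 0.3, 0.12, 0.22, 0, 0, 0.3, 0.18, 0.34, 0, 0, 0.3, 0.24, 0.46, 0, 0, 0.3, 0.28, 0.57, 0, 0, 0.3, 0.3, 0.66, 0, 0, 0.3, 0.3, 0.7, 0, 0, 0.3, 0.3, 0.7, 0, 0, 0.3])

```text
t: 4.45
tcp_pos: [0.6101, 0.075, 0.3542]
tool_rot: [3.142, -0.001, 1.451]
wrist_force: [-0.4, 0.3, -0.4]
width: 0.0433
finger_force: 30.8
```

```bash
python3 - <<'E'
from h import *
go(.6117,.0743,.243);print(ctrl.observe()['width'])
snap('top','t1.png')
E
```

```text
need [ 0.005 -0.002 -0.371] -0.003 at [0.6101 0.075  0.3542] 4.45
0.04328676121115278
```

View pics/t1.png

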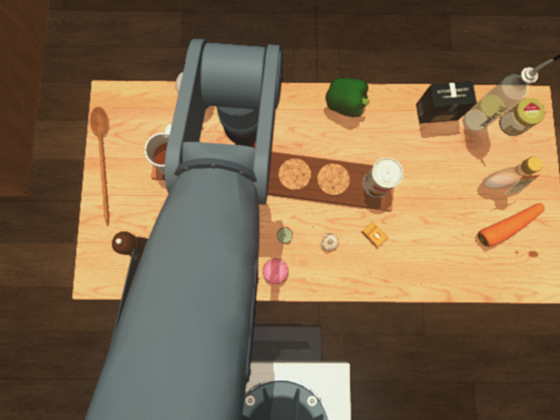

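The arm hides the mug-side coasters, and the jar is in the grip. Lowering it now.

Request:
drive_tool(increments=[0.005, 0, -0.12, 0, 0.3, 0.005, 0, -0.23, 0, 0.3, 0.005, 0, -0.3, 0, 0.3, 0.005, 0, -0.34, 0, 0.3, 0.005, 0, -0.36, 0, 0.3, 0.005, 0, -0.37, 0, 0.3, 0.005, 0, -0.37, 0, 0.3, 0.005, 0, -0.37, 0, 0.3])

```text
t: 5.17
tcp_pos: [0.6128, 0.0716, 0.2447]
tool_rot: [3.138, -0.0, 1.447]
wrist_force: [0.5, -0.4, -0.8]
width: 0.0434
finger_force: 30.8
```

```bash
python3 - <<'E'
from h import *
go(.6117,.0743,.243);go(.6117,.0743,.243);print(ctrl.observe()['wrist_force'])
E
```

```text
need [-0.004  0.009 -0.006] -0.001 at [0.6128 0.0716 0.2447] 5.1667
need [-0.004  0.009 -0.006] -0.001 at [0.6128 0.0716 0.2447] 5.1667
[ 0.46327756 -0.35377827 -0.84188479]
```

Request:
drive_tool(increments=[-0.003, 0.008, -0.004, 0, 0.3, -0.003, 0.008, -0.007, 0, 0.3, -0.003, 0.008, -0.007, 0, 0.3, -0.003, 0.008, -0.007, 0, 0.6, -0.003, 0.008, -0.007, 0, 0.8, -0.003, 0.008, -0.007, 0, 0.9, -0.003, 0.008, -0.007, 0, 0.9, -0.003, 0.008, -0.007, 0, 0.9])

```text
t: 5.83
tcp_pos: [0.611, 0.0747, 0.2408]
tool_rot: [-3.141, 0.0, 1.448]
wrist_force: [-0.3, -0.2, -0.4]
width: 0.0769
finger_force: 0.0
```

Request:
drive_tool(increments=[0, 0, 0.1, 0, 0.9, 0, 0, 0.2, 0, 0.9, 0, 0, 0.3, 0, 0.9, -0.1, -0.05, 0.38, 0, 0.8, -0.22, -0.1, 0.4, 0, 0.65, -0.34, -0.16, 0.4, 0, 0.65, -0.46, -0.21, 0.4, 0, 0.65, -0.55, -0.27, 0.4, 0, 0.65])

```text
t: 6.5
tcp_pos: [0.4435, -0.0063, 0.3605]
tool_rot: [-3.141, -0.0, 1.449]
wrist_force: [-0.1, -0.6, 0.3]
width: 0.0554
finger_force: 0.0
```

```bash
python3 - <<'E'
from h import *
go(.4446,-.0055,.175);c=snap('wrist','w2.png')
T=np.array(c['camera_from_world'])
q=T@np.array([.4446,-.0055,.015,1]);print(c['cx']+c['fx']*q[0]/-q[2],c['cy']-c['fy']*q[1]/-q[2])
E
```

```text
need [ 0.004  0.003 -0.618] -0.002 at [ 0.4435 -0.0063  0.3605] 6.5
287.01053024826894 183.8220154130949
```

View pics/w2.png

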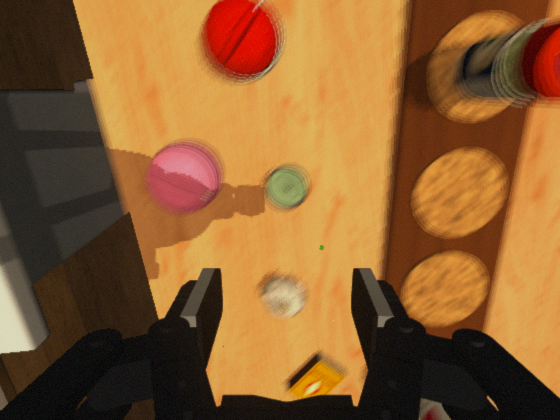

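The jar is standing on its coaster at upper right. The candle is at (287,187) and close to the prediction, with the timer at (243,38). I'll remeasure from a sharper picture.

```bash
python3 - <<'E'
from h import *
c=snap('wrist');c=snap('wrist');I=c['pixels'];hsv=cv2.cvtColor(I,cv2.COLOR_BGR2HSV);H,S,V=[hsv[...,k].astype(int) for k in range(3)]
def rep(n,r,z): print(n,r and (np.round(r[0][:2],1).tolist(),r[1].tolist(),ray(c,*r[0][0],z).round(4)))
rep('candle',blob((H>22)&(H<90)&(S<150)&(V>60),287,187),.014)
rep('timer',blob((S>180)&((H<6)|(H>174)),230,50),.041)
b=cv2.morphologyEx((V>150).astype(np.uint8),cv2.MORPH_CLOSE,np.ones((3,3)))
rep('C3',blob(b,460,192),.016);rep('C4',blob(b,447,288),.016)
go(.4446,-.0055,.175)
E
```

```text
candle ([[292.2, 181.7], [38.1, 40.5]], [273, 163, 40, 38, 1222], array([ 0.4482, -0.0056]))
timer ([[247.0, 28.5], [75.5, 84.9]], [209, 0, 76, 72, 4528], array([0.43  , 0.1166]))
C3 ([[466.6, 187.2], [82.0, 95.7]], [421, 144, 92, 87, 6121], array([ 0.6008, -0.0293]))
C4 ([[451.2, 284.5], [70.4, 85.5]], [410, 248, 84, 74, 4708], array([ 0.5886, -0.1255]))
need [-0.     0.005 -0.62 ] -0.0 at [ 0.4447 -0.007   0.3609] 6.65
```

Request:
drive_tool(increments=[0.007, 0.003, -0.12, 0, 0.65, 0.007, 0.003, -0.24, 0, 0.65, 0.007, 0.003, -0.36, 0, 0.65, 0.007, 0.003, -0.46, 0, 0.65, 0.007, 0.003, -0.54, 0, 0.65, 0.007, 0.003, -0.59, 0, 0.65, 0.007, 0.003, -0.61, 0, 0.65, 0.007, 0.003, -0.61, 0, 0.65])

```text
t: 7.32
tcp_pos: [0.4482, -0.0051, 0.1764]
tool_rot: [-3.139, -0.001, 1.448]
wrist_force: [-0.0, 0.0, 0.6]
width: 0.0555
finger_force: 0.0
```

```bash
python3 - <<'E'
from h import *
go(.447,-.0055,.175);snap('scene','s1.png')
I=cv2.imread('pics/s1.png')[170:270,240:380];cv2.imwrite('pics/s1c.png',cv2.resize(I,None,fx=5,fy=5,interpolation=cv2.INTER_CUBIC))
E
```

```text
need [-0.004 -0.001 -0.005] -0.001 at [ 0.4482 -0.0051  0.1764] 7.3167
```

View pics/s1c.png

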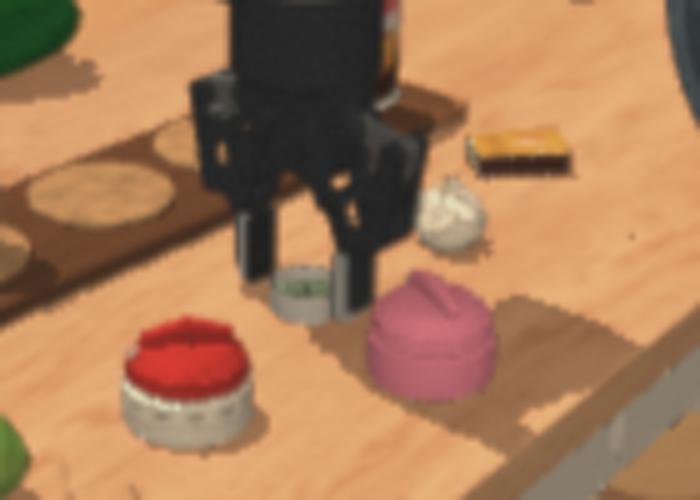

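The fingers straddle the candle, with the tips just above the table. Closing.

Request:
drive_tool(increments=[-0.003, 0, -0.003, 0, 0.3, -0.003, 0, -0.003, 0, 0.3, -0.003, 0, -0.003, 0, 0.3, -0.003, 0, -0.003, 0, 0.3, -0.003, 0, -0.003, 0, 0.3, -0.003, 0, -0.003, 0, 0.3, -0.003, 0, -0.003, 0, 0.3, -0.003, 0, -0.003, 0, 0.3], force=20)

```text
t: 8.03
tcp_pos: [0.448, -0.0056, 0.1781]
tool_rot: [3.139, 0.0, 1.448]
wrist_force: [-0.2, 1.1, 7.0]
width: 0.0354
finger_force: 20.6
```

Request:
drive_tool(increments=[0, 0, 0.1, 0, 0.3, 0, 0, 0.22, 0, 0.3, 0.08, -0.07, 0.3, 0, 0.3, 0.18, -0.15, 0.3, 0, 0.3, 0.28, -0.24, 0.3, 0, 0.3, 0.38, -0.33, 0.3, 0, 0.3, 0.44, -0.38, 0.3, 0, 0.3, 0.463, -0.4, 0.3, 0, 0.3])

```text
t: 8.7
tcp_pos: [0.5883, -0.1282, 0.2677]
tool_rot: [3.139, 0.001, 1.446]
wrist_force: [0.4, 0.8, -0.6]
width: 0.0357
finger_force: 20.4
```

```bash
python3 - <<'E'
from h import *
go(.587,-.1252,.194);print(ctrl.observe()['width'])
E
```

```text
need [-0.004  0.01  -0.246] -0.0 at [ 0.5883 -0.1282  0.2677] 8.7
0.03569403417490893
```

Request:
drive_tool(increments=[0, 0.005, -0.1, 0, 0.3, 0, 0.005, -0.17, 0, 0.3, 0, 0.005, -0.21, 0, 0.3, 0, 0.005, -0.23, 0, 0.3, 0, 0.005, -0.235, 0, 0.3, 0, 0.005, -0.24, 0, 0.3, 0, 0.005, -0.24, 0, 0.3, 0, 0.005, -0.24, 0, 0.3])

```text
t: 9.37
tcp_pos: [0.5866, -0.1241, 0.1963]
tool_rot: [3.14, 0.001, 1.448]
wrist_force: [-0.0, -0.7, 0.8]
width: 0.036
finger_force: 20.4
```

```bash
python3 - <<'E'
from h import *
go(.587,-.1252,.194);print(ctrl.observe()['wrist_force'])
E
```

```text
need [ 0.001 -0.004 -0.008] -0.001 at [ 0.5866 -0.1241  0.1963] 9.3667
[-0.02119312 -0.66722866  0.75918154]
```

Request:
drive_tool(increments=[0, -0.003, -0.006, 0, 0.3, 0, -0.003, -0.009, 0, 0.3, 0, -0.003, -0.009, 0, 0.5, 0, -0.003, -0.009, 0, 0.65, 0, -0.003, -0.009, 0, 0.65, 0, -0.003, -0.009, 0, 0.65, 0, 0, 0.04, 0, 0.65, 0, 0, 0.13, 0, 0.65])

```text
t: 10.03
tcp_pos: [0.5844, -0.1233, 0.2308]
tool_rot: [-3.134, -0.002, 1.448]
wrist_force: [-0.8, -0.1, -1.2]
width: 0.0558
finger_force: 0.0
```

Request:
drive_tool(increments=[0, 0, 0.12, 0, 0.7, -0.06, 0.09, 0.22, 0, 0.9, -0.12, 0.19, 0.27, 0, 1, -0.18, 0.29, 0.27, 0, 1, -0.25, 0.39, 0.27, 0, 1, -0.32, 0.49, 0.27, 0, 1, -0.38, 0.59, 0.27, 0, 1, -0.44, 0.68, 0.27, 0, 1])

```text
t: 10.7
tcp_pos: [0.4527, 0.0814, 0.3149]
tool_rot: [3.141, -0.0, 1.448]
wrist_force: [0.8, 0.7, -0.4]
width: 0.0853
finger_force: 0.0
```

Request:
drive_tool(increments=[-0.05, 0.07, 0, 0, 1, -0.09, 0.12, 0, 0, 1, -0.09, 0.12, 0, 0, 1, -0.09, 0.12, 0, 0, 1, -0.09, 0.12, 0, 0, 1, -0.09, 0.12, 0, 0, 1, -0.09, 0.12, 0, 0, 1, -0.09, 0.12, 0, 0, 1])

```text
t: 11.37
tcp_pos: [0.4276, 0.1153, 0.3149]
tool_rot: [-3.142, 0.0, 1.446]
wrist_force: [-0.0, -1.1, -0.4]
width: 0.0854
finger_force: 0.0
```

```bash
python3 - <<'E'
from h import *
go(.4275,.117,.175)
c=snap('wrist','w3.png');I=c['pixels'];hsv=cv2.cvtColor(I,cv2.COLOR_BGR2HSV);H,S,V=[hsv[...,k].astype(int) for k in range(3)]
T=np.array(c['camera_from_world'])
q=T@np.array([.4275,.117,.041,1]);u,v=int(c['cx']+c['fx']*q[0]/-q[2]),int(c['cy']-c['fy']*q[1]/-q[2]);print(u,v)
r=blob(cv2.morphologyEx(((S>180)&((H<6)|(H>174))).astype(np.uint8),cv2.MORPH_CLOSE,np.ones((5,5))),u,v);print(r,ray(c,*r[0][0],.041))
E
```

```text
need [-0.     0.006 -0.466] -0.001 at [0.4276 0.1153 0.3149] 11.3667
284 207
(((285.528076171875, 200.37144470214844), (75.79830169677734, 77.86874389648438), 93.54690551757812), array([ 247,  163,   78,   76, 4635], dtype=int32)) [0.42859314 0.12190588]
```

View pics/w3.png

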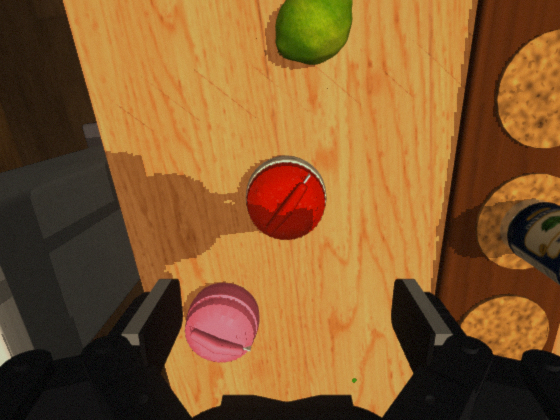

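The timer's dial is at (286,200), giving a position of about (.4285,.119). Going down and closing.

Request:
drive_tool(increments=[0.003, 0.012, -0.12, 0, 1, 0.003, 0.012, -0.24, 0, 1, 0.003, 0.012, -0.34, 0, 1, 0.003, 0.012, -0.42, 0, 1, 0.003, 0.012, -0.46, 0, 1, 0.003, 0.012, -0.47, 0, 1, 0.003, 0.012, -0.47, 0, 1, 0.003, 0.012, -0.47, 0, 0.55], force=25)

```text
t: 12.08
tcp_pos: [0.4286, 0.1195, 0.1745]
tool_rot: [3.141, -0.0, 1.447]
wrist_force: [0.1, 0.3, 0.2]
width: 0.0758
finger_force: 0.0
```

Request:
drive_tool(increments=[0, 0, 0, 0, 0.5, 0, 0, 0, 0, 0.5, 0, 0, 0, 0, 0.5, 0, 0, 0, 0, 0.5, 0, 0, 0, 0, 0.5, 0, 0, 0, 0, 0.5, 0, 0, 0, 0, 0.5, 0, 0, 0, 0, 0.5])

```text
t: 12.75
tcp_pos: [0.4288, 0.1196, 0.1756]
tool_rot: [3.139, -0.0, 1.448]
wrist_force: [-2.0, -0.6, 5.3]
width: 0.0593
finger_force: 25.5
```

Request:
drive_tool(increments=[0, 0, 0.1, 0, 0.5, 0, 0, 0.22, 0, 0.5, 0, -0.1, 0.3, 0, 0.5, 0.1, -0.18, 0.3, 0, 0.5, 0.2, -0.27, 0.3, 0, 0.5, 0.31, -0.34, 0.3, 0, 0.5, 0.42, -0.41, 0.3, 0, 0.5, 0.5, -0.46, 0.3, 0, 0.5])

```text
t: 13.42
tcp_pos: [0.5806, -0.0206, 0.2659]
tool_rot: [3.137, 0.001, 1.447]
wrist_force: [0.7, -0.9, -0.2]
width: 0.0594
finger_force: 28.1
```

Request:
drive_tool(increments=[0.05, -0.03, 0, 0, 0.5, 0.068, -0.036, 0, 0, 0.5, 0.068, -0.036, -0.05, 0, 0.5, 0.068, -0.036, -0.12, 0, 0.5, 0.068, -0.036, -0.17, 0, 0.5, 0.068, -0.036, -0.2, 0, 0.5, 0.068, -0.036, -0.21, 0, 0.5, 0.068, -0.036, -0.21, 0, 0.5])

```text
t: 14.08
tcp_pos: [0.5979, -0.0287, 0.2007]
tool_rot: [-3.14, -0.0, 1.448]
wrist_force: [-0.2, -0.9, -0.9]
width: 0.059
finger_force: 28.0
```

```bash
python3 - <<'E'
from h import *
go(.5992,-.0293,.191);print(ctrl.observe()['wrist_force'],ctrl.observe()['width'])
E
```

```text
need [ 0.004 -0.002 -0.032] -0.001 at [ 0.5979 -0.0287  0.2007] 14.0833
[-0.1614682  -0.87023456 -0.88306819] 0.05902561203538764
```

Request:
drive_tool(increments=[0.003, -0.002, -0.02, 0, 0.5, 0.003, -0.002, -0.032, 0, 0.5, 0.003, -0.002, -0.036, 0, 0.5, 0.003, -0.002, -0.036, 0, 0.5, 0.003, -0.002, -0.036, 0, 0.8, 0.003, -0.002, -0.036, 0, 1, 0.003, -0.002, -0.036, 0, 1, 0.003, -0.002, -0.036, 0, 1])

```text
t: 14.75
tcp_pos: [0.5993, -0.0298, 0.1902]
tool_rot: [3.141, 0.0, 1.448]
wrist_force: [-0.3, -0.5, -0.4]
width: 0.0853
finger_force: 0.0
```

Request:
drive_tool(increments=[0, 0, 0.08, 0, 1, 0, 0, 0.2, 0, 1, 0, 0, 0.32, 0, 1, 0, 0, 0.44, 0, 1, 0, 0.06, 0.56, 0, 1, -0.06, 0.14, 0.62, 0, 1, -0.12, 0.24, 0.64, 0, 1, -0.19, 0.35, 0.64, 0, 1])

```text
t: 15.42
tcp_pos: [0.5427, 0.0754, 0.3851]
tool_rot: [3.136, -0.0, 1.446]
wrist_force: [0.0, 0.5, 0.4]
width: 0.0851
finger_force: 0.0
```

Request:
drive_tool(increments=[-0.07, 0.11, 0, 0, 1, -0.14, 0.21, 0, 0, 1, -0.21, 0.31, 0, 0, 1, -0.28, 0.41, 0, 0, 1, -0.34, 0.51, 0, 0, 1, -0.4, 0.61, 0, 0, 1, -0.4, 0.61, 0, 0, 1, -0.4, 0.61, 0, 0, 1])

```text
t: 16.08
tcp_pos: [0.4213, 0.2596, 0.3822]
tool_rot: [3.141, 0.0, 1.452]
wrist_force: [0.5, -0.2, -0.1]
width: 0.0858
finger_force: 0.0
```

```bash
python3 - <<'E'
from h import *
go(.408,.336,.295)
c=snap('wrist','w4.png')
for n,p in(('finial',(.408,.336,.17)),('head',(.408,.336,.141)),('foot',(.408,.336,0))):
    q=np.array(c['camera_from_world'])@np.array([*p,1]);print(n,c['cx']+c['fx']*q[0]/-q[2],c['cy']-c['fy']*q[1]/-q[2])
E
```

```text
need [-0.044  0.255 -0.291] -0.003 at [0.4213 0.2596 0.3822] 16.0833
finial 238.12512313406245 101.02842039571937
head 244.70851141143964 99.74993757232802
foot 261.31872288405805 96.52426271222376
```

View pics/w4.png

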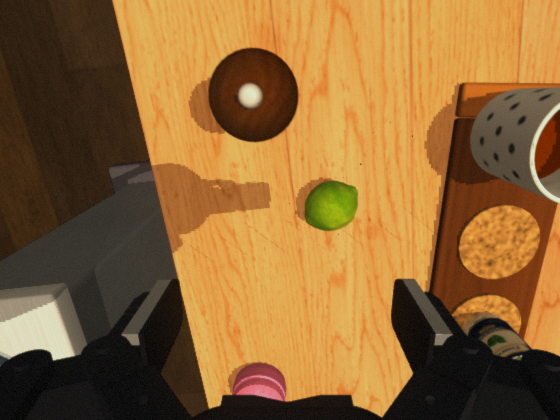

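The mill's white finial is at (250,96) and the free end coaster at (499,242), next to the mug. I'll locate both.

```bash
python3 - <<'E'
from h import *
c=snap('wrist');I=c['pixels'];hsv=cv2.cvtColor(I,cv2.COLOR_BGR2HSV);H,S,V=[hsv[...,k].astype(int) for k in range(3)]
b=cv2.morphologyEx((V>150).astype(np.uint8),cv2.MORPH_CLOSE,np.ones((3,3)))
r=blob(b,499,242);print('C1',r,ray(c,*r[0][0],.016))
r=blob((V>140)&(S<100),250,96);print('fin',r,ray(c,*r[0][0],.168))
d=(V<110).astype(np.uint8);r=blob(d,235,85);print('head',r,ray(c,*r[0][0],.141))
go(.408,.336,.295)
E
```

```text
C1 (((498.4364318847656, 240.38818359375), (69.64708709716797, 84.67357635498047), 59.09810256958008), array([ 458,  204,   81,   74, 4621], dtype=int32)) [0.62480619 0.17126941]
fin (((247.25546264648438, 92.76638793945312), (22.41286277770996, 23.37186050415039), 165.07562255859375), array([236,  81,  23,  24, 422], dtype=int32)) [0.41367916 0.33823399]
head (((250.57997131347656, 92.67886352539062), (89.31635284423828, 94.0211181640625), 165.7815704345703), array([ 206,   46,   90,   94, 6145], dtype=int32)) [0.4127671  0.33831051]
need [-0.048  0.26  -0.291] -0.002 at [0.4225 0.258  0.3822] 16.1833
```

Request:
drive_tool(increments=[-0.037, 0.13, 0, 0, 1, -0.037, 0.25, 0, 0, 1, -0.037, 0.265, 0, 0, 1, -0.037, 0.265, 0, 0, 1, -0.037, 0.265, -0.1, 0, 1, -0.037, 0.265, -0.2, 0, 1, -0.037, 0.265, -0.28, 0, 1, -0.037, 0.265, -0.3, 0, 1], force=30)

```text
t: 16.85
tcp_pos: [0.4105, 0.3352, 0.2879]
tool_rot: [-3.136, 0.005, 1.445]
wrist_force: [-0.4, 0.3, 0.2]
width: 0.0853
finger_force: 0.0
```

Request:
drive_tool(increments=[0, 0, 0, 0, 1, 0, 0, 0, 0, 0.7, 0, 0, 0, 0, 0.3, 0, 0, 0, 0, 0.3, 0, 0, 0, 0, 0.3, 0, 0, 0, 0, 0.3, 0, 0, 0, 0, 0.3, 0, 0, 0, 0, 0.3])

```text
t: 17.52
tcp_pos: [0.412, 0.3382, 0.2943]
tool_rot: [3.138, -0.002, 1.448]
wrist_force: [-0.8, -0.3, 6.8]
width: 0.0463
finger_force: 30.9
```

Request:
drive_tool(increments=[0, 0, 0.08, 0, 0.3, 0, 0, 0.18, 0, 0.3, 0, 0, 0.28, 0, 0.3, 0, 0, 0.38, 0, 0.3, 0.05, -0.04, 0.43, 0, 0.3, 0.13, -0.1, 0.43, 0, 0.3, 0.22, -0.17, 0.43, 0, 0.3, 0.31, -0.24, 0.43, 0, 0.3])

```text
t: 18.18
tcp_pos: [0.5046, 0.2653, 0.4223]
tool_rot: [3.14, -0.001, 1.45]
wrist_force: [-0.0, 0.3, -2.8]
width: 0.0463
finger_force: 31.8
```

Request:
drive_tool(increments=[0.09, -0.07, 0, 0, 0.3, 0.18, -0.14, 0, 0, 0.3, 0.26, -0.2, 0, 0, 0.3, 0.33, -0.26, 0, 0, 0.3, 0.38, -0.3, 0, 0, 0.3, 0.396, -0.315, 0, 0, 0.3, 0.396, -0.315, 0, 0, 0.3, 0.396, -0.315, 0, 0, 0.3])

```text
t: 18.85
tcp_pos: [0.6226, 0.1715, 0.4209]
tool_rot: [-3.14, -0.0, 1.448]
wrist_force: [0.7, 0.1, -1.5]
width: 0.0459
finger_force: 31.8
```

```bash
python3 - <<'E'
from h import *
go(.6237,.1716,.309);print(ctrl.observe()['width'])
E
```

```text
need [ 0.004  0.    -0.373] -0.001 at [0.6226 0.1715 0.4209] 18.85
0.04594101064006397
```

Request:
drive_tool(increments=[0.003, 0, -0.1, 0, 0.3, 0.003, 0, -0.2, 0, 0.3, 0.003, 0, -0.28, 0, 0.3, 0.003, 0, -0.33, 0, 0.3, 0.003, 0, -0.355, 0, 0.3, 0.003, 0, -0.365, 0, 0.3, 0.003, 0, -0.37, 0, 0.3, 0.003, 0, -0.37, 0, 0.3])

```text
t: 19.52
tcp_pos: [0.6241, 0.1718, 0.3114]
tool_rot: [3.14, -0.0, 1.448]
wrist_force: [-0.2, 0.4, -3.1]
width: 0.0462
finger_force: 31.9
```

```bash
python3 - <<'E'
from h import *
go(.6237,.1716,.309);print(ctrl.observe()['wrist_force'])
E
```

```text
need [-0.001 -0.001 -0.008] -0.002 at [0.6241 0.1718 0.3114] 19.5167
[-0.21500996  0.38938067 -3.05489309]
```

Request:
drive_tool(increments=[0, 0, -0.003, 0, 0.3, 0, 0, -0.005, 0, 0.3, 0, 0, -0.007, 0, 0.3, 0, 0, -0.009, 0, 0.3, 0, 0, -0.009, 0, 0.3, 0, 0, -0.009, 0, 0.3, 0, 0, -0.009, 0, 0.3, 0, 0, -0.009, 0, 0.3])

```text
t: 20.18
tcp_pos: [0.6246, 0.1714, 0.3104]
tool_rot: [3.138, -0.001, 1.448]
wrist_force: [-3.4, 0.2, 8.7]
width: 0.0462
finger_force: 32.4
```

Contact. Releasing, then backing off towards home.

Request:
drive_tool(increments=[0, 0, 0.003, 0, 0.3, 0, 0, 0.003, 0, 0.45, 0, 0, 0.003, 0, 0.6, 0, 0, 0.003, 0, 0.8, 0, 0, 0.003, 0, 1, 0, 0, 0.003, 0, 1, 0, 0, 0.003, 0, 1, 0, 0, 0.003, 0, 1])

```text
t: 20.85
tcp_pos: [0.6239, 0.1712, 0.3081]
tool_rot: [-3.141, 0.0, 1.448]
wrist_force: [-0.5, 1.0, -0.8]
width: 0.0853
finger_force: 0.0
```

Request:
drive_tool(increments=[0, 0, 0.06, 0, 1, 0, 0, 0.14, 0, 1, 0, 0, 0.24, 0, 1, 0, 0, 0.34, 0, 1, -0.04, -0.08, 0.4, 0, 1, -0.12, -0.18, 0.4, 0, 1, -0.22, -0.28, 0.4, 0, 1, -0.33, -0.38, 0.4, 0, 1])

```text
t: 21.52
tcp_pos: [0.5267, 0.0587, 0.4285]
tool_rot: [3.141, 0.0, 1.448]
wrist_force: [-0.1, -0.9, 0.7]
width: 0.0855
finger_force: 0.0
```

Request:
drive_tool(increments=[-0.1, -0.1, 0, 0, 1, -0.2, -0.2, 0, 0, 1, -0.3, -0.3, 0, 0, 1, -0.4, -0.4, 0, 0, 1, -0.45, -0.5, 0, 0, 1, -0.45, -0.62, 0, 0, 1, -0.45, -0.74, 0, 0, 1, -0.45, -0.86, 0, 0, 1])

```text
t: 22.18
tcp_pos: [0.3919, -0.1998, 0.4289]
tool_rot: [3.14, 0.001, 1.447]
wrist_force: [0.4, 0.4, -0.0]
width: 0.0855
finger_force: 0.0
```

Request:
drive_tool(increments=[-0.03, -0.12, 0, 0, 1, -0.06, -0.24, 0, 0, 1, -0.09, -0.36, 0, 0, 1, -0.12, -0.48, 0, 0, 1, -0.15, -0.6, 0, 0, 1, -0.18, -0.72, 0, 0, 1, -0.2, -0.8, 0, 0, 1, -0.2, -0.8, 0, 0, 1])

```text
t: 22.85
tcp_pos: [0.3308, -0.4424, 0.4281]
tool_rot: [-3.141, 0.002, 1.443]
wrist_force: [-1.3, 0.6, -0.5]
width: 0.0854
finger_force: 0.0
```

```bash
python3 - <<'E'
from h import *
c=snap('top','t2.png');s=snap('scene','s2.png')
I=np.zeros((600,800,3),np.uint8)
I[:320]=cv2.resize(c['pixels'][110:220,130:405],(800,320),interpolation=cv2.INTER_CUBIC)
I[322:600,:600]=cv2.resize(s['pixels'][130:260,110:390],(600,278),interpolation=cv2.INTER_CUBIC)
cv2.imwrite('pics/f.png',I)
E
```

```text
(no output)
```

View pics/f.png

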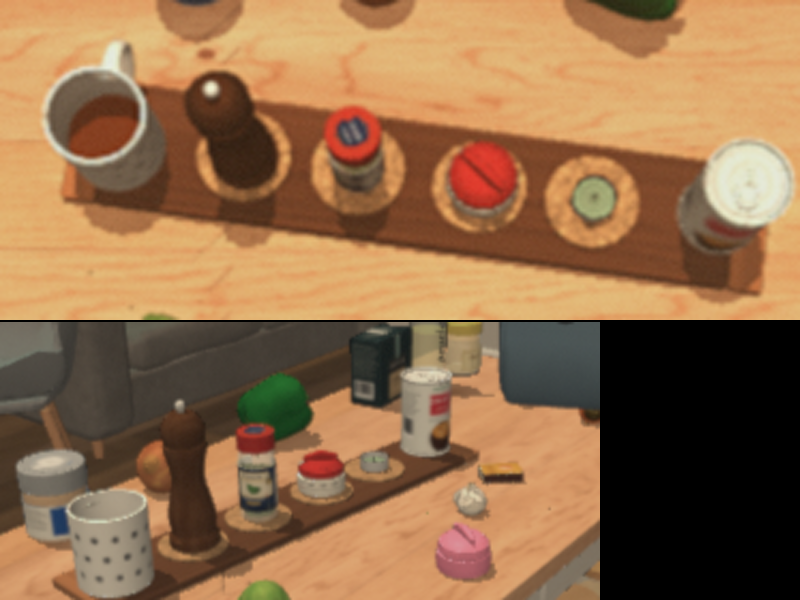

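All four stand in order on their coasters, upright, and the mug hasn't moved. A quick numeric check of the centring.

```bash
python3 - <<'E'
from h import *
c=snap('top');hsv=cv2.cvtColor(c['pixels'],cv2.COLOR_BGR2HSV);H,S,V=[hsv[...,k].astype(int) for k in range(3)]
C=np.array([[.6225,.1719],[.6117,.0743],[.5976,-.0292],[.5856,-.1249]])
f=lambda u,v:(130+u*275/800,110+v*110/320)
print('fin',ray(c,*f(211,89),.186)-C[0])
red=(S>160)&((H<8)|(H>172));
for n,u,v,z,k in(('cap',252,155,.121,1),('timer',296,170,.057,2)):
    r=np.zeros_like(red);r[v-16:v+16,u-16:u+16]=red[v-16:v+16,u-16:u+16]
    e=cv2.minEnclosingCircle(cv2.findNonZero(r.astype(np.uint8)));print(n,e,ray(c,*e[0],z)-C[k])
r=blob((H>25)&(H<80)&(S<140),334,178);print(r[0],r[1],ray(c,*r[0][0],.03)-C[3])
E
```

```text
fin [-0.00038731 -0.0004    ]
cap ((250.5, 156.0), 10.30786418914795) [-0.00232612 -0.00044462]
timer ((295.6655578613281, 169.55960083007812), 11.679082870483398) [-0.00110321 -0.00138528]
((333.7955017089844, 177.72137451171875), (13.324737548828125, 14.105752944946289), 112.36785888671875) [327 171  14  14 155] [-1.29339293e-03  9.76606182e-07]
```

All within about 2 mm, so I'm handing it in.

```bash
python3 -c "
from rig import ctrl
print(ctrl.close_job())"
```

```text
the job is handed in; nothing more can be done
None
```

The mill, spice jar, timer and tea light stand upright on the four coasters, tallest beside the mug to lowest at the far end, each within about 2 mm of centre by the top camera; the mug was not touched, and the job was handed in at about 23 s.

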